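# Set and lock a welding stop

## Task

Slide the aluminium angle stop along its slots until the hole in its lug lies over the hole in the steel index block. Then take the taper pin from the wooden rack and drive it fully home, head down on the lug, through both holes, and finally swing the clamp lever clockwise (seen from above) as far as it goes to lock the stop. Leave the pin in, and leave the steel tubes, can and magnet lying around the fixture where they are.

Things in the scene. Friction and masses are not known exactly. Their poses are not given: they have to be found in the camera images.
- base: dark steel fixture base plate bolted to the table, 190 (x) x 360 (y) x 15 mm thick; origin on the table under the plate (plate spans x -92.5..97.5, y -180..180 mm); the stop slides along its y axis; the lever side faces the robot (-x). Its position and yaw vary
- stop (a joint): position of the sliding stop along the base's +y axis, 0 to 0.12 m; stays where put, slides with about 5 N. The stop is an aluminium angle: a slotted flange 110 x 190 x 10 mm flat on the base plate and an upright wall 10 mm thick (base x 20..30 mm), 190 mm long along base y, top edge 110 mm above the table. A lug with a hole sticks out of the wall's +x side
- stop_grip (a point): middle of the top edge of the stop's wall, 110 mm above the table, 90 mm from the lug hole towards base -y: a clear place to grip the wall from above across its 10 mm thickness (fingers closing along base x)
- lug_hole (a point): centre of the hole in the stop's lug, at the lug's upper face, 74 mm above the table; through hole, diameter 18.8 mm; moves with the stop. The lug is 12 mm thick, 56 mm wide along base y (hole in the middle), at base x 30..90 mm
- index_hole (a point): centre of the hole in the index block, at its upper face, 60 mm above the table; diameter 18.8 mm, 45 mm deep to the base plate. The block is fixed steel, 44 x 50 x 45 mm with a scribed line, on the base plate at base x 65 mm like the lug hole; the lug passes 2 mm over it. Its place along base y varies; the stop always starts on the -y side of it
- pin: loose steel taper pin, 0.22 kg (varies), standing head-up in the rack; origin at the centre of its lower tip, z axis up along the pin. Taper from 8.4 mm diameter at the tip to 17.6 mm at 30 mm, straight 17.6 mm from 30 to 55 mm, then a cylindrical head 28 mm diameter from 55 to 95 mm. Fully home the head sits on the lug and the tip is 19 mm above the table (41 mm below index_hole)
- rack: fixed wooden block 70 x 90 x 60 mm with one vertical through hole of 21 mm in which the pin stands, head resting on top (the pin's tip 5 mm above the table); origin at the centre of its underside
- lever (a joint): clamp lever angle in rad: 0 is loosest, grows clockwise seen from above, stop at 1.45 (tight). Starts between 0 and 0.4, needs about 0.3 N m, stays where it is left
- lever_axis (a point): point on the lever's vertical turning axis, 100 mm above the table, at base x -20, y 0 mm
- lever_knob (a point): centre of the top of the lever's round upright black post, 22 mm diameter, 46 mm tall, top 100 mm above the table, 75 mm from the axis; the flat arm under it lies 42 to 54 mm above the table. At joint 0 the arm points from the axis along base (-0.5, -0.87), at 1.45 along base (-0.92, 0.39)
- tube_a: loose square steel tube offcut, 40 x 40 x 180 mm, lying on the table to the left of the fixture
- tube_b: loose square steel tube offcut, 30 x 30 x 150 mm, lying beyond the fixture
- can: spray can, 66 mm diameter, 150 mm tall, standing right of and beyond the fixture
- magnet: grey welding magnet, a flat 90 x 70 x 22 mm block with a boss in the middle, lying in front of the pin rack

How it is judged (in metres and radians):
On the way, in this order (a step that is already met when the one before it is completed fails the run):
1. the stop is slid so that its lug hole lies over the index block's hole, within 6 mm (horizontal distance between lug_hole and index_hole below 0.006 m), for 0.2 s.
2. the pin is fully home through both holes (z of pin in the frame of index_hole below -0.038 m and horizontal distance between pin and index_hole below 0.003 m and angle between pin's own z axis and vertical below 0.06 rad), for 0.2 s.
3. the clamp lever is turned tight (over 1.25 rad) (value of joint lever above 1.25 rad), for 0.2 s.
At the end, for the whole second after the job is handed in: lug hole within 2.5 mm of the index hole, pin upright (0.06 rad) and home through both holes (tip at least 38 mm below the block's upper face, within 3 mm of the hole's axis) and at rest, lever past 1.25 rad (all of step 2 and horizontal distance between lug_hole and index_hole below 0.0025 m and value of joint lever above 1.25 rad and linear speed of pin below 0.02 m/s); the robot touches nothing.
It fails at once if a bystander is moved more than 40 mm (distance of any of tube_a, tube_b, can, magnet from where it was at the start of the episode above 0.04 m).
It also fails if it takes over 66 s, if anything falls off the work surface, if the arm or the gripper's body presses on something with over 40 N, if the wrist force passes 120 N, or if a joint passes its speed limit or range.

## Robot

A 6-joint arm with a two-finger parallel gripper is mounted at the origin on the work surface. World frame = base frame: x ahead of the robot, y to its left, z up, the work surface at z = 0. Lengths are in mm, angles in rad, forces in N, time in s.
With the tool pointing down it reaches from about 275 to 750 mm from the base axis. Payload 10.2 kg.
Tool frame: the origin (TCP) lies at the very end of the fingers, on their centre line; the grasp point (between the pads) lies 19 mm behind it; z points along the fingers, y is the line along which they close (so a half turn about z gives the same grasp; the last joint's range is limited). The gripper opens to 85 mm and grips with 20 to 120 N. Pads are 22 mm wide; open, the fingers measure 114 mm over their backs; the gripper's body (76 mm by 85 mm) begins 54 mm behind the grasp point. The pads swing forward as they close: fully open they stand 13 mm farther back than shut.
Start: joints at [-1.418, 0.313, 1.498, -0, 1.331, -0.223], TCP at [192.672, -488.374, 231.294] pointing down, gripper open.
Joint ranges: [-2.94, 2.94], [-0.97, 2.17], [0.19, 2.56], [-1.23, 4.37], [0.02, 3.11], [-2.88, 2.88]. Speed limits (rad/s): [2.39, 2.39, 3.01, 3.14, 3.14, 3.14].

## Interface

Orientations are given as a unit quaternion [w, x, y, z].
In Python, from rig import ctrl gives the robot as it stands.
- The arm moves only by the shell command python3 -m inch 'ROWS' [OPENING] [FORCE]. ROWS is text: rows parted by semicolons, each of 6 numbers parted by spaces: the shift along the tool's x, y, z in mm, then the turn, a rotation vector about the tool's x, y, z in units of 6 degrees (1.0 is 6 degrees). A call has exactly 10 rows; each row shifts and turns the commanded pose from where the row before left it, along the tool's axes as they then stand; what a row does not reach is not made up. A row lasts 1/12 s, in which the tool goes at most 41.7 mm and 7.16 degrees, less where a joint would pass 70% of its speed; a pose out of reach is approached as far as the arm can. A call with a gripper value outside its range is refused whole. OPENING is the opening, from 0 (shut) to 1 (fully open), set as the call begins (- or left out, the last holds). The fingers move at their own pace and stop on an object; FORCE is the grip in N (left out, the last holds). Time passes only in rows, so rows that do not move let the fingers close, or fill a call up. It gives the time, the measured TCP pose, the force, the opening and the grip force at its end, in the units of the state.
- ctrl.sense(): the state, without advancing time (a new reading comes with each control period).
- ctrl.capture(name): name is "scene" or "top"; returns a dict with "image" (400x640x3 uint8, red, green, blue), "intrinsics" (3x3 intrinsics, pixels), "rvec" (rotation vector, rad) and "tvec" (3), from world to camera coordinates, as OpenCV has them. Camera axes: x right, y down, z forward; pixel columns grow to the right and rows downward; lengths in mm; the calibration is good to about 2 mm. A picture is of the moment at which its call begins. There is no depth.
- ctrl.finish_job(): hands the job in; it is judged then, once.
The state is a dict: "time_s": time; "joints": joint angles; "dq": joint speeds; "tau": joint torques, N m; "eef_pos": TCP position; "ee_rot": TCP orientation; "force": force on the tool from outside, world axes, zero at the start; "wrist_torque": the same for the moment, N m; "grip_width": opening from 0.0 (shut) to 1.0 (fully open); "grip_force": force on a finger pad.
Only numpy, scipy, OpenCV 4.12 (cv2) and the standard library are available. Lean on these libraries where they do the work, as an engineer would, in place of code of your own. Each camera call takes 0.05 s, during which the arm holds its last target. There are 200 camera calls.

## Working session

There is one attempt and no reset: what is moved stays moved. The work goes in short steps, Python scripts to look and compute and a shell command to move; the robot and the scene stay as the last step left them, time stands still between calls to the robot, and variables do not carry over. Pictures are saved under pics/ and viewed, at most 11 in all, crops included, and the job is handed in when it is done.

```bash
ls; mkdir -p pics; python3 - <<'E'
from rig import ctrl
import cv2,numpy as np,pickle
for n in("scene","top"):
    c=ctrl.capture(n); cv2.imwrite(f"pics/{n}0.png",c["image"][:,:,::-1]); pickle.dump(c,open(f"{n}0.pkl","wb"))
    R=cv2.Rodrigues(np.array(c["rvec"],float))[0]; print(n,np.round(c["intrinsics"],1).tolist(),"cam",(-R.T@np.ravel(c["tvec"])).round())
s=ctrl.sense(); print(s)
E
```

```text
pics
scene [[424.1, 0.0, 317.3], [0.0, 424.1, 203.9], [0.0, 0.0, 1.0]] cam [1321.   32.  729.]
top [[472.8, 0.0, 312.1], [0.0, 472.8, 204.6], [0.0, 0.0, 1.0]] cam [ 338.   40. 1316.]
{'time_s': 0.1, 'joints': array([-1.41838471e+00,  3.13376733e-01,  1.49833272e+00,  5.98323084e-06,
        1.33101795e+00, -2.23406201e-01]), 'dq': array([-7.17989931e-04, -3.39125997e-05, -1.54029075e-03,  9.84091898e-04,
        2.26607337e-04,  5.25014617e-04]), 'tau': array([ 2.26574761e-03, -4.12903154e+01, -2.60139745e+01, -2.31594195e-04,
        3.02772525e-03, -1.50175424e-05]), 'eef_pos': array([ 192.64476766, -488.137409  ,  230.81185675]), 'ee_rot': array([-5.66914287e-04,  9.82396984e-01,  1.86804292e-01,  2.30398345e-05]), 'force': array([ 0.55211461,  0.92304569, -0.89873043]), 'wrist_torque': array([-0.02144995, -0.03860616, -0.02856148]), 'grip_force': 0.0, 'grip_width': 0.9970117187747356}
```

View pics/top0.png

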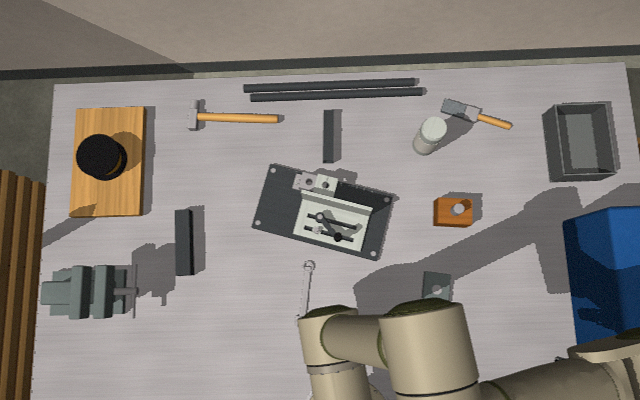

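View pics/scene0.png

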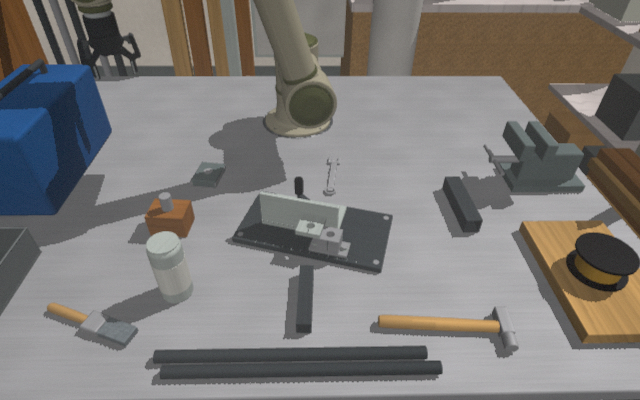

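The top view shows the base plate with corners near (272,163), (398,198), (376,260) and (251,227), the rack with the pin at (460,209), and the stop and lug near (325,185). In the scene view the lug is at (310,228), the index block at (331,235) and the pin at (166,203). I'll zoom in on both.

```bash
python3 - <<'E'
import cv2
a=cv2.imread("pics/top0.png")[150:270,240:400]; cv2.imwrite("pics/t1.png",cv2.resize(a,None,fx=5,fy=5,interpolation=cv2.INTER_CUBIC))
a=cv2.imread("pics/scene0.png")[170:280,225:400]; cv2.imwrite("pics/s1.png",cv2.resize(a,None,fx=4.5,fy=4.5,interpolation=cv2.INTER_CUBIC))
E
```

```text
(no output)
```

View pics/t1.png

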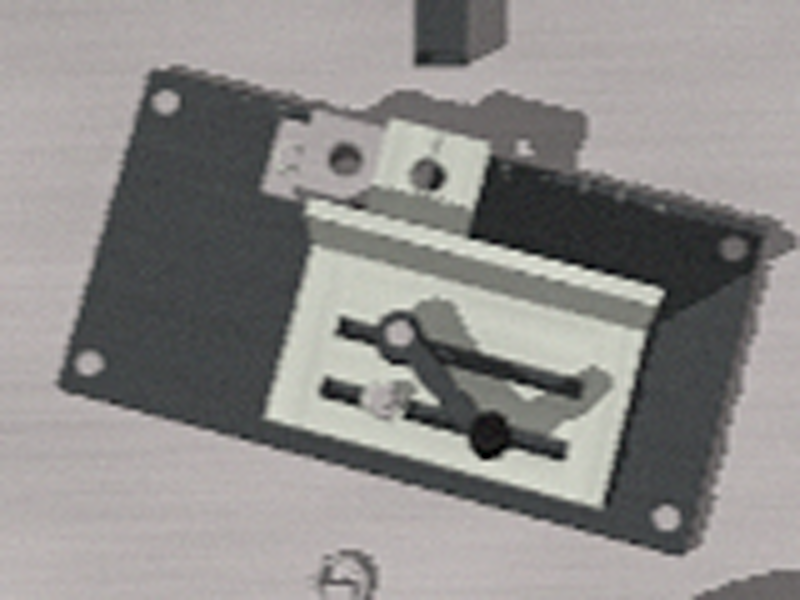

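View pics/s1.png

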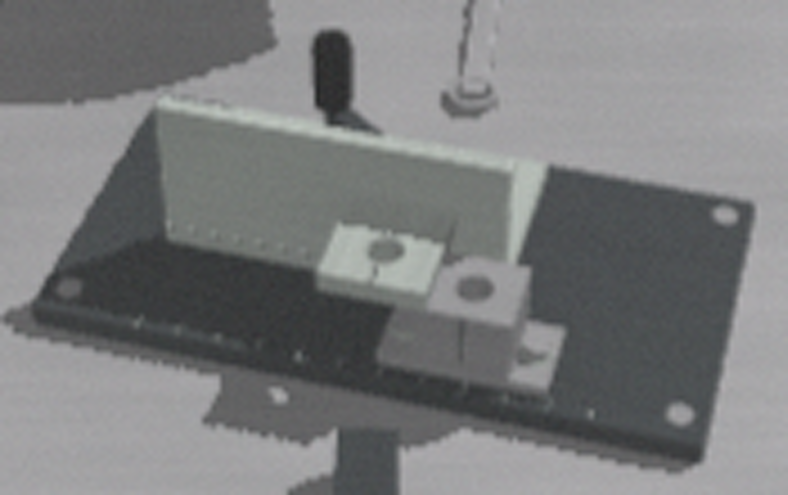

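The top crop shows the lug hole at (430,175), the index hole at (346,158), the knob at (489,436), and the wall top edge from (308,200) to (660,290). In the scene crop the lug hole is at (386,250), the index hole at (475,289) and the knob top at (333,36).

```bash
cat >h.py <<'E'
import cv2,numpy as np,pickle
def proj(c,P): return cv2.projectPoints(np.array(P,float).reshape(-1,1,3),np.array(c["rvec"],float),np.array(c["tvec"],float),np.array(c["intrinsics"],float),None)[0].reshape(-1,2)
def back(c,uv,z):
    R=cv2.Rodrigues(np.array(c["rvec"],float))[0]; C=-R.T@np.ravel(c["tvec"]); d=R.T@np.linalg.inv(c["intrinsics"])@[*uv,1]
    return C+d*(z-C[2])/d[2]
def b2w(p,P): c,s=np.cos(p[2]),np.sin(p[2]); P=np.array(P,float).reshape(-1,3); return np.c_[p[0]+c*P[:,0]-s*P[:,1],p[1]+s*P[:,0]+c*P[:,1],P[:,2]]
E
cat >fit.py <<'E'
from h import *; from scipy.optimize import least_squares
T=pickle.load(open("top0.pkl","rb"));S=pickle.load(open("scene0.pkl","rb"))
t=lambda u,v:((u+.5)/5-.5+240,(v+.5)/5-.5+150); s=lambda u,v:((u+.5)/4.5-.5+225,(v+.5)/4.5-.5+170)
def model(p):
    l,i,a=p[3:6]; k=np.array([-.5,-.866]); ca,sa=np.cos(-a),np.sin(-a); k=[-20+75*(ca*k[0]-sa*k[1]),75*(sa*k[0]+ca*k[1])]
    tp=[(97.5,180,15),(-92.5,180,15),(-92.5,-180,15),(65,l,74),(65,i,60),(30,l+5,110),(30,l-185,110),(*k,100)]
    sp=[(-92.5,180,15),(97.5,180,15),(97.5,-180,15),(65,l,74),(65,i,60),(30,l-185,110),(30,l+5,110),(*k,100)]
    return b2w(p,tp),b2w(p,sp)
ot=[t(155,68),t(62,385),t(690,553),t(430,175),t(346,158),t(308,200),t(660,290),t(489,437)]
os=[s(752,205),s(705,455),s(40,305),s(386,250),s(475,289),s(163,112),s(515,165),s(333,38)]
def res(p): a,b=model(p); return np.r_[proj(T,a)-ot,proj(S,b)-os].ravel()
r=least_squares(res,[450,0,-.25,0,50,.2],loss="soft_l1",x_scale=[10,10,.1,10,10,.1]); p=r.x
print(p.round(3)); print(res(p).reshape(-1,2).round(1).tolist())
w=model(p)[0]; print("lug",w[3].round(1),"idx",w[4].round(1),"knob",w[7].round(1),"grip",b2w(p,[25,p[3]-90,110]).round(1),"axis",b2w(p,[-20,0,100]).round(1))
print("separate lug idx top",back(T,ot[3],74).round(1),back(T,ot[4],60).round(1),"scene",back(S,os[3],74).round(1),back(S,os[4],60).round(1))
np.save("fit.npy",p)
E
python3 fit.py; python3 - <<'E'
import cv2,numpy as np
f=lambda n,a,b,c,d:cv2.resize(cv2.imread(n)[b:d,a:c],None,fx=8,fy=8,interpolation=cv2.INTER_CUBIC)
cv2.imwrite("pics/p1.png",np.hstack([f("pics/top0.png",430,185,480,235),f("pics/scene0.png",145,190,195,240)]))
E
```

```text
[ 5.53321e+02  4.95580e+01 -2.91000e-01  5.70160e+01  5.48580e+01
  1.30000e-01]
[[-0.9, -0.1], [-1.2, 0.4], [-0.7, 0.6], [-18.2, -4.8], [-0.4, -0.0], [0.2, -0.8], [0.7, -0.4], [-0.2, -0.5], [0.4, -1.4], [-0.7, -2.3], [-3.1, -0.5], [20.7, 3.6], [-0.2, -0.7], [-2.7, -2.0], [-1.6, 0.9], [-0.1, -0.7]]
lug [632.   85.5  74. ] idx [631.3  83.4  60. ] knob [473.4  11.4 100. ] grip [[567.8  10.8 110. ]] axis [[534.2  55.3 100. ]]
separate lug idx top [617.1  36.8  74. ] [631.2  82.3  60. ] scene [619.5  39.3  74. ] [633.7  83.8  60. ]
```

View pics/p1.png

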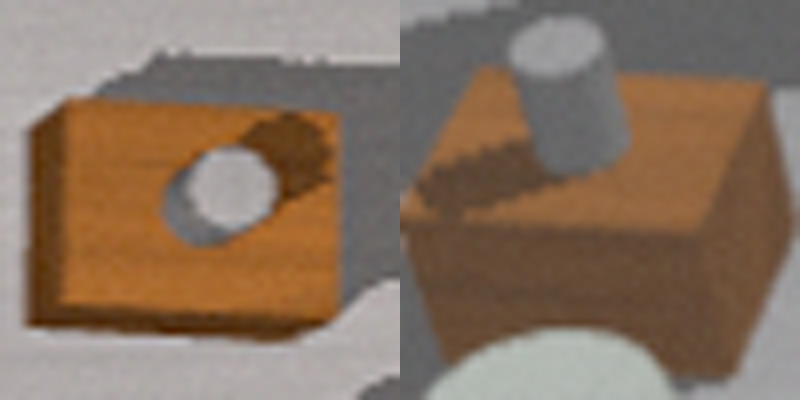

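The pin head top is at (231,188) in the top crop and (159,47) in the scene crop. The wall's centre turns out not to match the "90 mm" offset, so I'll refit with a free wall position.

```bash
sed -i 's/l,i,a=p\[3:6\]/l,i,a,w=p[3:7]/; s/l+5,110/w+95,110/g; s/l-185,110/w-95,110/g; s/0,50,.2\]/0,50,.2,-30]/; s/10,10,.1\]/10,10,.1,10]/' fit.py
cat >>fit.py <<'E'
tp=((231.5)/8-.5+430,188.5/8-.5+185); sp=(159.5/8-.5+145,47.5/8-.5+190)
print("pin",back(T,tp,100).round(1),back(S,sp,100).round(1))
print("rack top corner span",back(T,(430+65/8,185+100/8),60).round(),back(T,(430+340/8,185+325/8),60).round())
E
cat >>h.py <<'E'
def to(x,y,z,yaw=None):
    from rig import ctrl; from scipy.spatial.transform import Rotation as Q
    s=ctrl.sense(); q=s["ee_rot"]; R=Q.from_quat([q[1],q[2],q[3],q[0]])
    print("t",round(s["time_s"],2),"pos",s["eef_pos"].round(1),"shift",R.inv().apply(np.array([x,y,z])-s["eef_pos"]).round(1),"F",s["force"].round(1),"w",round(s["grip_width"],3),s["grip_force"])
    if yaw is not None:
        c,n=np.cos(yaw),np.sin(yaw); G=Q.from_matrix(np.c_[[-n,c,0],[c,n,0],[0,0,-1]])  # tool y along (c,n), z down
        print("turn",((R.inv()*G).as_rotvec()/np.radians(6)).round(2))
E
python3 fit.py; python3 -c "
from h import *
p=np.load('fit.npy'); g=b2w(p,[25,p[6]-15,200])[0]; print(g); to(*g,p[2])"
```

```text
[ 5.53887e+02  4.92720e+01 -2.90000e-01  7.91500e+00  5.49490e+01
  1.38000e-01 -2.99690e+01]
[[-0.8, -0.3], [-1.1, 0.3], [-0.6, 0.3], [-0.5, -0.5], [-0.4, -0.2], [-0.8, -1.3], [-0.3, -1.0], [-0.3, -0.6], [0.3, -1.3], [-0.7, -2.2], [-3.2, -0.2], [-0.5, -0.3], [-0.3, -0.6], [-1.6, -1.6], [-0.3, 1.3], [-0.1, -0.7]]
lug [618.4  38.2  74. ] idx [631.9  83.3  60. ] knob [473.6  11.5 100. ] grip [[554.3 -36.5 110. ]] axis [[534.7  55.  100. ]]
separate lug idx top [617.1  36.8  74. ] [631.2  82.3  60. ] scene [619.5  39.3  74. ] [633.7  83.8  60. ]
pin [ 537.7 -304.1  100. ] [ 541.3 -301.4  100. ]
rack top corner span [ 575. -264.   60.] [ 496. -349.   60.]
[564.96482425  -0.97166427 200.        ]
t 0.1 pos [ 192.6 -488.1  230.8] shift [ 525.1 -316.5   31.3] F [ 0.6  0.9 -0.9] w 0.997 0.0
turn [-0.01 -0.01 -8.64]
```

```bash
python3 -m inch '0 0 0 0 0 -1.08;0 0 0 0 0 -1.08;0 0 0 0 0 -1.08;0 0 0 0 0 -1.08;0 0 0 0 0 -1.08;0 0 0 0 0 -1.08;0 0 0 0 0 -1.08;0 0 0 0 0 -1.08;20 8 0 0 0 0;35 13 0 0 0 0' 0.6 60
python3 -m inch '36 13.6 0 0 0 0;36 13.6 0 0 0 0;36 13.6 0 0 0 0;36 13.6 0 0 0 0;36 13.6 0 0 0 0;36 13.6 0 0 0 0;36 13.6 0 0 0 0;36 13.6 0 0 0 0;36 13.6 0 0 0 0;36 13.6 0 0 0 0'
python3 -c "
from h import *
p=np.load('fit.npy'); to(*b2w(p,[25,p[6]-15,150])[0],p[2])"
```

```text
time_s: 0.93
eef_pos: [227.5, -442.6, 230.5]
ee_rot: [-0.0, 0.803, 0.596, -0.0]
force: [0.6, -0.7, -0.1]
grip_width: 0.601
grip_force: 0.0
time_s: 1.77
eef_pos: [462.6, -133.8, 231.2]
ee_rot: [-0.0, 0.802, 0.597, -0.0]
force: [0.4, -0.5, 0.0]
grip_width: 0.6
grip_force: 0.0
t 1.77 pos [ 462.6 -133.8  231.2] shift [156.5  60.1  81.2] F [ 0.4 -0.5  0. ] w 0.6 0.0
turn [-0. -0.  0.]
```

```bash
python3 -m inch '35 13 0 0 0 0;35 13 0 0 0 0;35 13 0 0 0 0;30 12 0 0 0 0;18 7 5 0 0 0;3 1 20 0 0 0;0 0 20 0 0 0;0 0 20 0 0 0;0 0 12 0 0 0;0 0 4 0 0 0'
python3 - <<'E'
from h import *; from rig import ctrl
p=np.load('fit.npy'); to(*b2w(p,[25,p[6]-15,90])[0],p[2])
im=[cv2.resize(ctrl.capture(n)["image"][b:b+150,a:a+200,::-1],None,fx=4,fy=4) for n,a,b in(("scene",210,140),("top",240,140))]
cv2.imwrite("pics/g.png",np.hstack([cv2.resize(i,(400,300)) for i in im]))
E
```

```text
time_s: 2.6
eef_pos: [562.0, -2.8, 147.9]
ee_rot: [-0.002, 0.802, 0.597, -0.001]
force: [-0.0, -0.8, -0.2]
grip_width: 0.598
grip_force: 0.0
t 2.6 pos [562.   -2.8 147.9] shift [ 2.6  2.6 57.9] F [-0.  -0.8 -0.2] w 0.598 0.0
turn [-0.04  0.    0.  ]
```

View pics/g.png

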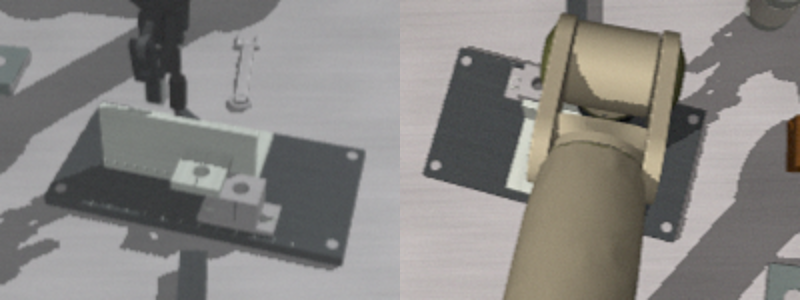

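The gripper hangs over the middle of the wall, between its faces. Next: descend and grip.

```bash
python3 -m inch '2.6 2.6 10 0 0 0;0 0 15 0 0 0;0 0 15 0 0 0;0 0 12 0 0 0;0 0 8 0 0 0;0 0 4 0 0 0;0 0 2 0 0 0;0 0 0 0 0 0;0 0 0 0 0 0;0 0 0 0 0 0'
python3 -m inch '0 0 0 0 0 0;0 0 0 0 0 0;0 0 0 0 0 0;0 0 0 0 0 0;0 0 0 0 0 0;0 0 0 0 0 0;0 0 0 0 0 0;0 0 0 0 0 0;0 0 0 0 0 0;0 0 0 0 0 0' 0 60
```

```text
time_s: 3.53
eef_pos: [566.7, -1.4, 85.0]
ee_rot: [0.001, 0.802, 0.597, 0.0]
force: [-0.4, 0.0, 0.1]
grip_width: 0.599
grip_force: 0.0
time_s: 4.37
eef_pos: [564.1, -0.6, 84.6]
ee_rot: [-0.002, 0.802, 0.598, -0.002]
force: [-13.9, 2.3, 11.1]
grip_width: 0.105
grip_force: 61.5
```

```bash
python3 -m inch '3 -1 0 0 0 0;6 0 0 0 0 0;7 0 0 0 0 0;7 0 0 0 0 0;7 0 0 0 0 0;7 0 0 0 0 0;6 0 0 0 0 0;4 0 0 0 0 0;0 0 0 0 0 0;0 0 0 0 0 0'
python3 - <<'E'
from h import *; from rig import ctrl
c=ctrl.capture("scene"); pickle.dump(c,open("s2.pkl","wb"));
d=ctrl.capture("top"); pickle.dump(d,open("t2.pkl","wb"))
f=lambda c,a,b:cv2.resize(c["image"][b:b+50,a:a+50,::-1],None,fx=8,fy=8,interpolation=cv2.INTER_CUBIC)
cv2.imwrite("pics/l2.png",np.hstack([f(c,300,210),f(d,285,160)]))
s=ctrl.sense(); print(s["eef_pos"],s["force"])
E
```

```text
time_s: 5.2
eef_pos: [577.8, 44.7, 84.6]
ee_rot: [-0.001, 0.802, 0.598, -0.001]
force: [-6.3, 3.1, 5.9]
grip_width: 0.103
grip_force: 60.8
[577.76585098  44.70731685  84.60320148] [-6.13921527  3.22245502  5.95993503]
```

View pics/l2.png

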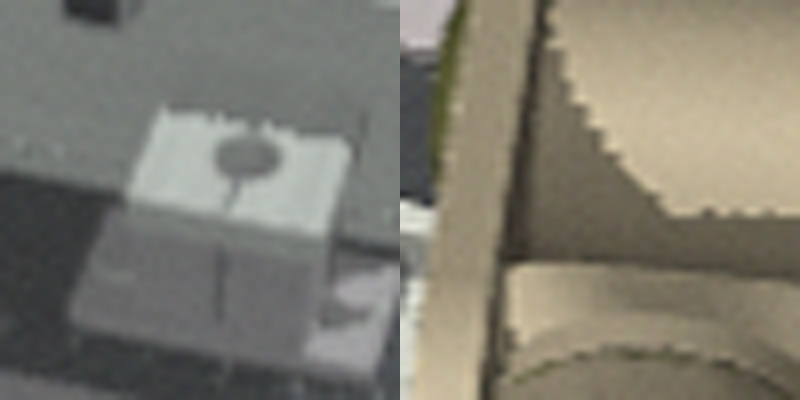

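The crop shows the lug hole at (249,157), almost in line with the block's scribed line at (221,245–320). I'll work out the offset.

```bash
python3 - <<'E'
from h import *
S=pickle.load(open("s2.pkl","rb")); p=np.load('fit.npy')
lug=back(S,(249.5/8-.5+300,157.5/8-.5+210),74); idx=np.array([633.7,83.8])
u=np.array([-np.sin(p[2]),np.cos(p[2])]); v=np.array([u[1],-u[0]])
print(lug,(idx-lug[:2])@u,(idx-lug[:2])@v)
# scribe lines: predicted column of block line (base x 87/ y=index) for index y values
print(proj(S,b2w(p,[[87,y,z] for y in(52,55,58) for z in (45,30)])).round(1).tolist(), "seen",(221/8+300,245/8+210),(220/8+300,320/8+210))
print(proj(S,b2w(p,[[x,y,74] for y in(52,55,58) for x in (65,90)])).round(1).tolist(), "seen",(249.5/8-.5+300,157.5/8-.5+210),(228/8+300,210/8+210))
E
```

```text
[633.26867357  84.57288447  74.        ] -0.6170299821097672 0.6345603999314564
[[326.1, 244.4], [325.9, 249.0], [327.4, 244.7], [327.2, 249.3], [328.7, 244.9], [328.5, 249.6]] seen (327.625, 240.625) (327.5, 250.0)
[[328.8, 228.5], [326.0, 236.1], [330.1, 228.8], [327.4, 236.3], [331.4, 229.0], [328.7, 236.6]] seen (330.6875, 229.1875) (328.5, 236.25)
```

```bash
python3 -m inch '-0.8 0 0 0 0 0;0 0 0 0 0 0;0 0 0 0 0 0;0 0 0 0 0 0;0 0 0 0 0 0;0 0 0 0 0 0;0 0 0 0 0 0;0 0 0 0 0 0;0 0 0 0 0 0;0 0 0 0 0 0'
python3 -m inch '0 0 0 0 0 0;0 0 0 0 0 0;0 0 0 0 0 0;0 0 0 0 0 0;0 0 0 0 0 0;0 0 -10 0 0 0;0 0 -30 0 0 0;0 0 -35 0 0 0;0 0 -35 0 0 0;0 0 -20 0 0 0' 0.6
python3 - <<'E'
from h import *; from rig import ctrl
print(ctrl.sense()["joints"].round(2)); to(539.5,-302.7,180,1.28);to(539.5,-302.7,180,-1.86)
S=ctrl.capture("scene"); cv2.imwrite("pics/full3.png",S["image"][:,:,::-1])
E
```

```text
time_s: 6.13
eef_pos: [577.7, 44.3, 84.6]
ee_rot: [-0.001, 0.802, 0.598, -0.0]
force: [-6.0, 5.6, 5.8]
grip_width: 0.105
grip_force: 60.8
time_s: 6.97
eef_pos: [579.4, 43.2, 219.2]
ee_rot: [0.002, 0.802, 0.597, 0.002]
force: [0.5, 0.0, -0.0]
grip_width: 0.598
grip_force: 0.0
[-0.13  0.44  1.34 -0.    1.35  0.16]
t 6.97 pos [579.4  43.2 219.2] shift [-342.8   60.6   39.3] F [ 0.5  0.  -0. ] w 0.598 0.0
turn [  0.05   0.03 -14.99]
t 6.97 pos [579.4  43.2 219.2] shift [-342.8   60.6   39.3] F [ 0.5  0.  -0. ] w 0.598 0.0
turn [ 0.03 -0.05 14.99]
```

```bash
python3 -m inch '0 0 0 0 0 -1.16;0 0 0 0 0 -1.16;0 0 0 0 0 -1.16;0 0 0 0 0 -1.16;0 0 0 0 0 -1.16;0 0 0 0 0 -1.16;0 0 0 0 0 -1.16;0 0 0 0 0 -1.16;0 0 0 0 0 -1.16;0 0 0 0 0 -1.16'
python3 -m inch '0 0 0 0 0 -1.13;0 0 0 0 0 -1.13;0 0 0 0 0 -1.13;-6 -34 0 0 0 0;-6 -34 0 0 0 0;-6 -34 0 0 0 0;-6 -34 0 0 0 0;-6 -34 0 0 0 0;-6 -34 0 0 0 0;-6 -34 0 0 0 0'
python3 -m inch '-6 -34 0 0 0 0;-6 -34 0 0 0 0;-6 -25 5 0 0 0;-1 -9 15 0 0 0;0 -3 20 0 0 0;0 0 14 0 0 0;0 0 4 0 0 0;0 0 0 0 0 0;0 0 0 0 0 0;0 0 0 0 0 0'
python3 - <<'E'
from h import *; from rig import ctrl
p=np.load('fit.npy');to(539.5,-302.7,69,p[2]+np.pi/2)
f=lambda n,a,b:cv2.resize(ctrl.capture(n)["image"][b:b+100,a:a+100,::-1],None,fx=4,fy=4,interpolation=cv2.INTER_CUBIC)
cv2.imwrite("pics/p2.png",np.hstack([f("scene",120,140),f("scene",280,180)]))
E
```

```text
time_s: 7.85
eef_pos: [578.5, 43.2, 214.8]
ee_rot: [0.0, 0.315, 0.949, -0.0]
force: [-0.1, -0.5, -0.8]
grip_width: 0.597
grip_force: 0.0
time_s: 8.68
eef_pos: [549.9, -198.4, 214.9]
ee_rot: [0.0, 0.145, 0.989, -0.0]
force: [0.5, 0.1, -0.5]
grip_width: 0.598
grip_force: 0.0
time_s: 9.52
eef_pos: [539.0, -302.9, 157.7]
ee_rot: [0.001, 0.145, 0.989, -0.001]
force: [-0.4, -0.2, -0.5]
grip_width: 0.601
grip_force: 0.0
t 9.52 pos [ 539.  -302.9  157.7] shift [-0.3  0.5 88.7] F [-0.4 -0.2 -0.5] w 0.601 0.0
turn [-0.01  0.02 -0.  ]
```

View pics/p2.png

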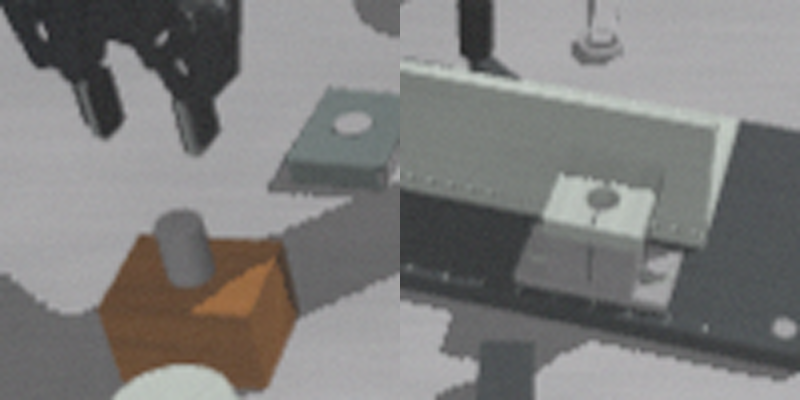

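The fingers straddle the pin head, and the scribed lines on lug and block line up, so I'll descend and grip.

```bash
python3 -m inch '0 0 10 0 0 0;0 0 20 0 0 0;0 0 20 0 0 0;0 0 16 0 0 0;0 0 12 0 0 0;0 0 7 0 0 0;0 0 3 0 0 0;0 0 0 0 0 0;0 0 0 0 0 0;0 0 0 0 0 0'
python3 -m inch '0 0 0 0 0 0;0 0 0 0 0 0;0 0 0 0 0 0;0 0 0 0 0 0;0 0 0 0 0 0;0 0 0 0 0 0;0 0 0 0 0 0;0 0 0 0 0 0;0 0 0 0 0 0;0 0 0 0 0 0' 0 80
```

```text
time_s: 10.45
eef_pos: [538.9, -303.2, 69.2]
ee_rot: [0.001, 0.145, 0.989, -0.0]
force: [-1.1, -0.6, 0.5]
grip_width: 0.6
grip_force: 0.0
time_s: 11.28
eef_pos: [538.8, -303.2, 69.2]
ee_rot: [0.001, 0.145, 0.989, -0.0]
force: [-1.2, 0.6, 6.1]
grip_width: 0.308
grip_force: 78.4
```

```bash
python3 -m inch '0 0 -8 0 0 0;0 0 -20 0 0 0;0 0 -30 0 0 0;0 0 -35 0 0 0;0 0 -30 0 0 0;1 20 -25 0 0 0;2 35 -10 0 0 0;2 36 0 0 0 0;2 36 0 0 0 0;2 36 0 0 0 0'
python3 -m inch '2 36 0 0 0 0;2 36 0 0 0 0;2 36 0 0 0 0;2 36 0 0 0 0;2 36 0 0 0 0;2 30 0 0 0 0;1 15 0 0 0 0;0 6 0 0 0 0;0 0 0 0 0 0;0 0 0 0 0 0'
python3 -c "
from h import *
p=np.load('fit.npy');to(632.5,83.4,154,p[2]+np.pi/2)"
```

```text
time_s: 12.12
eef_pos: [576.5, -142.3, 226.6]
ee_rot: [-0.0, 0.145, 0.989, 0.0]
force: [1.2, 0.3, -1.7]
grip_width: 0.304
grip_force: 80.0
time_s: 12.95
eef_pos: [630.4, 79.7, 226.2]
ee_rot: [-0.0, 0.145, 0.989, -0.0]
force: [-0.6, -1.0, -2.7]
grip_width: 0.305
grip_force: 80.0
t 12.95 pos [630.4  79.7 226.2] shift [-1.   4.1 72.2] F [-0.6 -1.  -2.7] w 0.305 79.98089075088501
turn [-0.01 -0.   -0.02]
```

```bash
python3 -m inch '-1 4 10 0 0 0;0 0 18 0 0 0;0 0 18 0 0 0;0 0 16 0 0 0;0 0 9 0 0 0;0 0 4 0 0 0;0 0 0 0 0 0;0 0 0 0 0 0;0 0 0 0 0 0;0 0 0 0 0 0'
python3 - <<'E'
from h import *; from rig import ctrl
p=np.load('fit.npy');to(632.5,83.4,85,p[2]+np.pi/2)
c=ctrl.capture("scene"); pickle.dump(c,open("s3.pkl","wb"))
cv2.imwrite("pics/i1.png",cv2.resize(c["image"][170:245,290:380,::-1],None,fx=8,fy=8,interpolation=cv2.INTER_CUBIC))
E
```

```text
time_s: 13.78
eef_pos: [633.0, 84.4, 152.2]
ee_rot: [0.001, 0.145, 0.989, 0.0]
force: [0.2, 0.1, -2.5]
grip_width: 0.304
grip_force: 80.0
t 13.78 pos [633.   84.4 152.2] shift [ 0.3 -1.1 67.2] F [ 0.2  0.1 -2.5] w 0.304 79.9908185005188
turn [ 0.    0.01 -0.01]
```

View pics/i1.png

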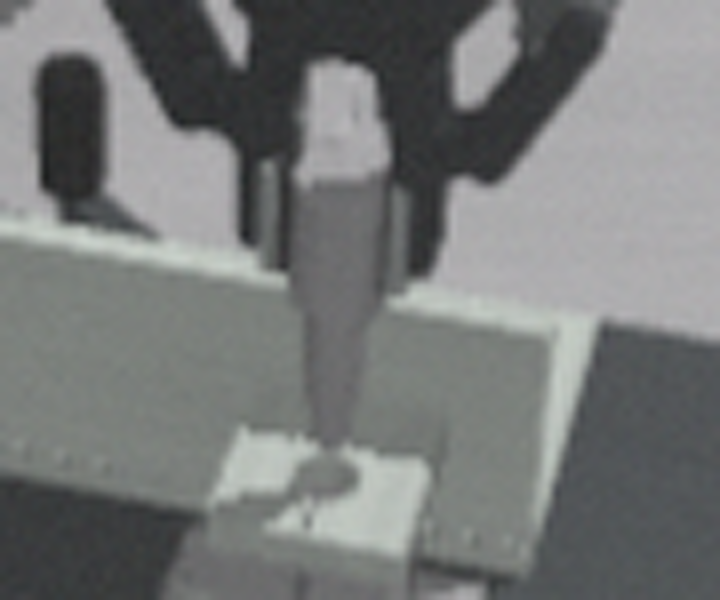

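The pin tip centre is near (333,434) and the lug hole centre at (328,478) in this crop.

```bash
python3 - <<'E'
from h import *
S=pickle.load(open("s3.pkl","rb")); p=np.load('fit.npy'); k=lambda u,v:((u+.5)/8-.5+290,(v+.5)/8-.5+170)
a=back(S,k(333,434),88.2); b=back(S,k(328,478),74); print(a,b)
d=(b-a)[:2]; y=p[2]+np.pi/2; ty=np.array([np.cos(y),np.sin(y)]); tx=np.array([ty[1]*-1,ty[0]]); print("tool x,y",d@tx,d@ty)
E
```

```text
[630.91988225  85.3579206   88.2       ] [633.66971105  84.27385532  74.        ]
tool x,y -2.945094002869705 -0.2513509045565767
```

```bash
python3 -m inch '-1.9 -0.3 0 0 0 0;0 0 3 0 0 0;0 0 4 0 0 0;0 0 5 0 0 0;0 0 5 0 0 0;0 0 5 0 0 0;0 0 4 0 0 0;0 0 3 0 0 0;0 0 1 0 0 0;0 0 0 0 0 0'
python3 -c "
from h import *
from rig import ctrl
to(632.5,83.4,83,None);print(ctrl.sense()['wrist_torque'])"
```

```text
time_s: 14.67
eef_pos: [634.2, 83.6, 121.0]
ee_rot: [-0.0, 0.145, 0.989, -0.0]
force: [-0.5, 0.0, -1.5]
grip_width: 0.307
grip_force: 80.0
t 14.67 pos [634.2  83.6 121. ] shift [ 1.5 -0.6 38. ] F [-0.5  0.  -1.5] w 0.307 79.98329401016235
[-0.05406058  0.18049383  0.00314972]
```

```bash
python3 -m inch '0 0 1 0 0 0;0 0 1 0 0 0;0 0 1 0 0 0;0 0 1 0 0 0;0 0 1 0 0 0;0 0 1 0 0 0;0 0 1 0 0 0;0 0 1 0 0 0;0 0 0 0 0 0;0 0 0 0 0 0'
python3 -c "
from h import *
from rig import ctrl
to(632.5,83.4,83,None);print(ctrl.sense()['wrist_torque'])"
```

```text
time_s: 15.5
eef_pos: [633.8, 83.3, 113.1]
ee_rot: [-0.001, 0.145, 0.989, -0.0]
force: [-6.2, -2.7, 1.3]
grip_width: 0.307
grip_force: 80.3
t 15.5 pos [633.8  83.3 113.1] shift [ 1.2 -0.3 30.1] F [-6.2 -2.7  1.3] w 0.307 80.33119440078735
[-0.50239044  1.23525708 -0.01033466]
```

```bash
python3 -m inch '0.5 -0.3 0 0 0 0;0.5 -0.3 0 0 0 0;0 0 1 0 0 0;0 0 1 0 0 0;0 0 1 0 0 0;0 0 1 0 0 0;0 0 1 0 0 0;0 0 0 0 0 0;0 0 0 0 0 0;0 0 0 0 0 0'
python3 -c "
from h import *
from rig import ctrl
to(632.5,83.4,83,None);print(ctrl.sense()['wrist_torque'])"
```

```text
time_s: 16.33
eef_pos: [632.8, 83.1, 107.9]
ee_rot: [-0.001, 0.145, 0.989, -0.0]
force: [-5.3, -2.3, 0.1]
grip_width: 0.302
grip_force: 80.3
t 16.33 pos [632.8  83.1 107.9] shift [ 0.3  0.2 24.9] F [-5.3 -2.3  0.1] w 0.302 80.33292531967163
[-0.57054087  1.13278932  0.00280413]
```

```bash
python3 -m inch '0.4 -0.3 0 0 0 0;0.3 0 0 0 0 0;0 0 1 0 0 0;0 0 1 0 0 0;0 0 1 0 0 0;0 0 1 0 0 0;0 0 1 0 0 0;0 0 1 0 0 0;0 0 0 0 0 0;0 0 0 0 0 0'
python3 -c "
from h import *
from rig import ctrl
to(632.5,83.4,83,None);print(ctrl.sense()['wrist_torque'])"
```

```text
time_s: 17.17
eef_pos: [632.3, 83.1, 102.0]
ee_rot: [-0.0, 0.145, 0.989, -0.0]
force: [-3.9, -2.9, 0.4]
grip_width: 0.303
grip_force: 80.3
t 17.17 pos [632.3  83.1 102. ] shift [-0.1  0.4 19. ] F [-3.9 -2.9  0.4] w 0.303 80.3058671951294
[-0.5187503   0.83931322 -0.03472024]
```

```bash
python3 -m inch '0.4 -0.3 0 0 0 0;0 0 1 0 0 0;0 0 1 0 0 0;0 0 1.5 0 0 0;0 0 1.5 0 0 0;0 0 1.5 0 0 0;0 0 1.5 0 0 0;0 0 1.5 0 0 0;0 0 0 0 0 0;0 0 0 0 0 0'
python3 -c "
from h import *
from rig import ctrl
to(632.5,83.4,83,None);print(ctrl.sense()['wrist_torque'])"
```

```text
time_s: 18.0
eef_pos: [631.9, 83.0, 92.4]
ee_rot: [-0.0, 0.145, 0.989, -0.0]
force: [-1.9, -2.4, -3.1]
grip_width: 0.306
grip_force: 80.3
t 18.0 pos [631.9  83.   92.4] shift [-0.4  0.5  9.4] F [-1.9 -2.4 -3.1] w 0.306 80.26050925254822
[-0.4339225   0.41049714  0.02578612]
```

```bash
python3 -m inch '0.2 -0.2 1 0 0 0;0 0 1.5 0 0 0;0 0 1.5 0 0 0;0 0 1.5 0 0 0;0 0 1 0 0 0;0 0 1 0 0 0;0 0 1 0 0 0;0 0 0.8 0 0 0;0 0 0 0 0 0;0 0 0 0 0 0'
python3 -c "
from h import *
from rig import ctrl
to(632.5,83.4,83,None);print(ctrl.sense()['wrist_torque'])"
```

```text
time_s: 18.83
eef_pos: [631.7, 82.9, 83.3]
ee_rot: [-0.0, 0.145, 0.989, -0.0]
force: [-1.5, -2.2, -1.9]
grip_width: 0.305
grip_force: 80.2
t 18.83 pos [631.7  82.9  83.3] shift [-0.6  0.7  0.3] F [-1.5 -2.2 -1.9] w 0.305 80.24460911750793
[-0.48094036  0.26243788 -0.00987411]
```

Press 1.5 mm more until the head seats.

```bash
python3 -m inch '0 0 0.3 0 0 0;0 0 0.3 0 0 0;0 0 0.3 0 0 0;0 0 0.3 0 0 0;0 0 0.3 0 0 0;0 0 0 0 0 0;0 0 0 0 0 0;0 0 0 0 0 0;0 0 0 0 0 0;0 0 0 0 0 0'
```

```text
time_s: 19.67
eef_pos: [631.9, 82.9, 83.1]
ee_rot: [0.0, 0.145, 0.989, -0.0]
force: [-6.8, -3.2, 8.2]
grip_width: 0.302
grip_force: 80.9
```

The head is seated, with 8 N up. Next: release, lift and check.

```bash
python3 -m inch '0 0 0 0 0 0;0 0 0 0 0 0;0 0 0 0 0 0;0 0 0 0 0 0;0 0 0 0 0 0;0 0 -5 0 0 0;0 0 -15 0 0 0;0 0 -30 0 0 0;0 0 -35 0 0 0;0 0 -25 0 0 0' 0.55 40
python3 - <<'E'
from h import *; from rig import ctrl
p=np.load('fit.npy'); print(ctrl.sense()["joints"].round(2)); to(473.6,11.5,150,.619+np.pi/2)
c=ctrl.capture("scene"); f=lambda a,b:cv2.resize(c["image"][b:b+100,a:a+125,::-1],None,fx=6,fy=6,interpolation=cv2.INTER_CUBIC)
cv2.imwrite("pics/v1.png",f(270,160))
E
```

```text
time_s: 20.5
eef_pos: [632.2, 83.0, 195.3]
ee_rot: [0.001, 0.145, 0.989, 0.0]
force: [-0.2, -0.6, 1.3]
grip_width: 0.55
grip_force: 0.0
[-0.05  0.59  1.18  0.    1.37 -1.33]
t 20.5 pos [632.2  83.  195.3] shift [ 131.5 -114.    44.9] F [-0.2 -0.6  1.3] w 0.55 0.0
turn [-0.    0.03 -8.69]
```

View pics/v1.png

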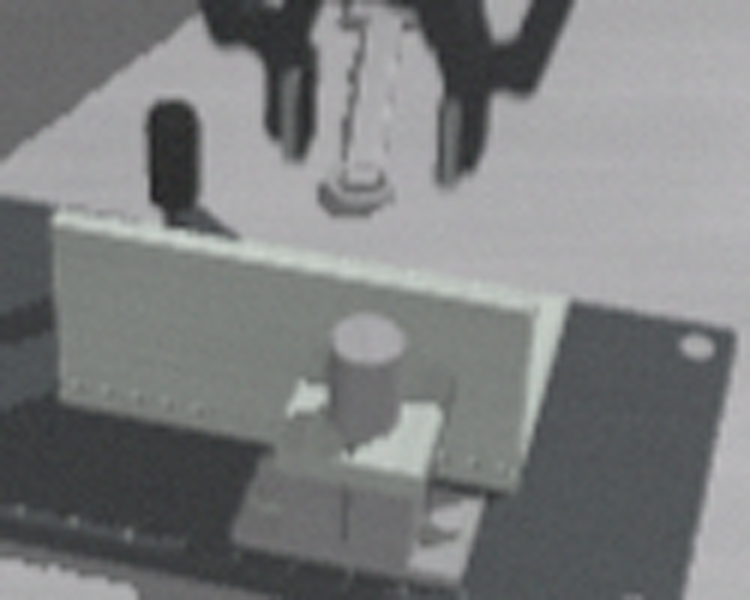

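The pin stands upright with its head flat on the lug at (367,390), and the knob has not moved. Now the lever.

```bash
python3 -m inch '20 -17 -5 0 0 0;26 -23 0 0 0 0;27 -24 0 0 0 0;27 -24 0 0 0 0;22 -18 0 0 0 0;9.5 -8 0 0 0 -1.0;0 0 0 0 0 -1.1;0 0 0 0 0 -1.1;0 0 0 0 0 -1.1;0 0 0 0 0 -1.1'
python3 -m inch '0 0 0 0 0 -1.1;0 0 0 0 0 -1.1;0 0 0 0 0 -1.1;0 0 0 0 0 0;0 0 10 0 0 0;0 0 15 0 0 0;0 0 15 0 0 0;0 0 10 0 0 0;0 0 0 0 0 0;0 0 0 0 0 0'
python3 -c "
from h import *
to(473.6,11.5,70,.619+np.pi/2)"
```

```text
time_s: 21.38
eef_pos: [473.1, 11.4, 197.3]
ee_rot: [0.0, -0.139, 0.99, -0.0]
force: [0.6, -0.6, -0.8]
grip_width: 0.552
grip_force: 0.0
time_s: 22.22
eef_pos: [473.1, 11.5, 147.2]
ee_rot: [-0.0, -0.304, 0.953, 0.0]
force: [-0.2, -0.9, 0.4]
grip_width: 0.554
grip_force: 0.0
t 22.22 pos [473.1  11.5 147.2] shift [-0.4 -0.3 77.2] F [-0.2 -0.9  0.4] w 0.554 0.0
turn [ 0.   -0.   -0.02]
```

```bash
python3 -m inch '0 0 8 0 0 0;0 0 14 0 0 0;0 0 14 0 0 0;0 0 14 0 0 0;0 0 12 0 0 0;0 0 8 0 0 0;0 0 5 0 0 0;0 0 2 0 0 0;0 0 0 0 0 0;0 0 0 0 0 0'
python3 -m inch '0 0 0 0 0 0;0 0 0 0 0 0;0 0 0 0 0 0;0 0 0 0 0 0;0 0 0 0 0 0;0 0 0 0 0 0;0 0 0 0 0 0;0 0 0 0 0 0;0 0 0 0 0 0;0 0 0 0 0 0' 0 40
```

```text
time_s: 23.05
eef_pos: [473.4, 11.4, 70.5]
ee_rot: [0.0, -0.305, 0.952, -0.0]
force: [-0.4, 0.0, -0.2]
grip_width: 0.551
grip_force: 0.0
time_s: 23.88
eef_pos: [473.5, 11.2, 70.6]
ee_rot: [0.001, -0.305, 0.952, -0.0]
force: [-0.6, -2.0, 5.8]
grip_width: 0.247
grip_force: 39.0
```

Post gripped (0.247 × 85 ≈ 21 mm). Swing it through the arc.

```bash
python3 -m inch '-0.2 3.9 0 0 0 0.5;-0.36 7.4 0 0 0 0.94;-0.36 7.4 0 0 0 0.94;-0.36 7.4 0 0 0 0.94;-0.36 7.4 0 0 0 0.94;-0.36 7.4 0 0 0 0.94;-0.36 7.4 0 0 0 0.94;-0.2 3.9 0 0 0 0.5;0 0 0 0 0 0;0 0 0 0 0 0'
python3 -c "
from h import *
to(534.7,55,70)"
```

```text
time_s: 24.72
eef_pos: [458.9, 61.3, 70.6]
ee_rot: [-0.001, 0.038, 0.999, 0.0]
force: [-6.0, -0.1, 10.6]
grip_width: 0.242
grip_force: 39.6
t 24.72 pos [458.9  61.3  70.6] shift [-76.1  -0.5   0.5] F [-6.  -0.1 10.6] w 0.242 39.567444920539856
```

```bash
python3 -m inch '0 3.9 0 0 0 0.5;-0.3 7.4 0 0 0 0.94;-0.3 7.4 0 0 0 0.94;-0.3 7.4 0 0 0 0.94;-0.3 7.4 0 0 0 0.94;-0.3 7.4 0 0 0 0.94;-0.2 3.9 0 0 0 0.5;0 1 0 0 0 0;0 0 0 0 0 0;0 0 0 0 0 0'
python3 -c "
from h import *
to(534.7,55,70); from rig import ctrl
e=ctrl.sense()['eef_pos']; p=np.load('fit.npy'); d=e[:2]-[534.7,55]; a=np.arctan2(d[1],d[0])-p[2]; print('lever',(np.arctan2(-.866,-.5)-a)%(2*np.pi))"
```

```text
time_s: 25.55
eef_pos: [475.2, 103.2, 70.5]
ee_rot: [-0.001, 0.33, 0.944, -0.0]
force: [-6.2, 0.5, 11.2]
grip_width: 0.245
grip_force: 39.6
t 25.55 pos [475.2 103.2  70.5] shift [-76.6  -0.6   0.4] F [-6.2  0.5 11.2] w 0.245 39.56792950630188
lever 1.4373477436526407
```

```bash
python3 -m inch '0 1 0 0 0 0;0 1 0 0 0 0;0 1 0 0 0 0;0 0 0 0 0 0;0 0 0 0 0 0;0 0 0 0 0 0;0 0 0 0 0 0;0 0 0 0 0 0;0 0 0 0 0 0;0 0 0 0 0 0'
python3 -m inch '0 -1 0 0 0 0;0 0 0 0 0 0;0 0 0 0 0 0;0 0 0 0 0 0;0 0 0 0 0 0;0 0 -8 0 0 0;0 0 -20 0 0 0;0 0 -30 0 0 0;0 0 -30 0 0 0;0 0 -20 0 0 0' 0.55
python3 -m inch '0 0 -30 0 0 0;30 0 -10 0 0 0;35 0 0 0 0 0;35 0 0 0 0 0;20 0 0 0 0 0;0 0 0 0 0 0;0 0 0 0 0 0;0 0 0 0 0 0;0 0 0 0 0 0;0 0 0 0 0 0'
python3 - <<'E'
from rig import ctrl; import cv2,numpy as np
f=lambda n,a,b:cv2.resize(ctrl.capture(n)["image"][b:b+130,a:a+130,::-1],None,fx=3,fy=3,interpolation=cv2.INTER_CUBIC)
cv2.imwrite("pics/e.png",np.hstack([f("scene",260,150),f("top",260,150)]))
E
```

```text
time_s: 26.38
eef_pos: [476.0, 104.8, 70.4]
ee_rot: [-0.002, 0.33, 0.944, -0.001]
force: [-12.1, -5.7, 15.4]
grip_width: 0.242
grip_force: 40.1
time_s: 27.22
eef_pos: [477.7, 104.5, 181.3]
ee_rot: [0.002, 0.33, 0.944, 0.001]
force: [-0.3, -0.1, 0.3]
grip_width: 0.55
grip_force: 0.0
time_s: 28.05
eef_pos: [383.9, 178.7, 217.9]
ee_rot: [-0.0, 0.33, 0.944, -0.0]
force: [-0.4, 0.1, 0.1]
grip_width: 0.549
grip_force: 0.0
```

View pics/e.png

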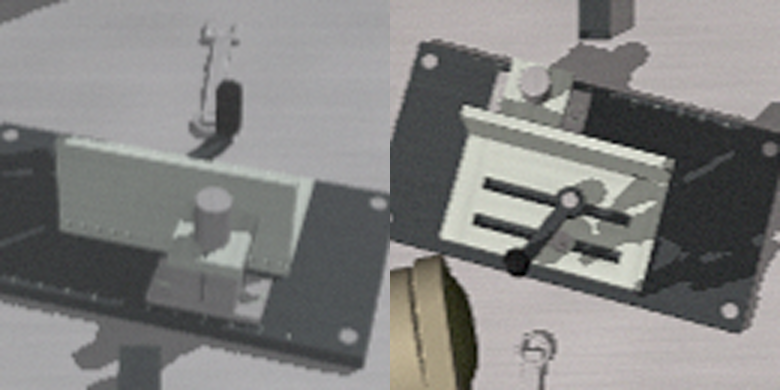

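The final picture shows the lever swung over, with its knob at (517,262) in the right-hand view. The pin is seated at (212,215) in the left-hand view, and the robot is clear.

```bash
python3 -c "
from rig import ctrl; print(ctrl.finish_job())"
```

```text
the job is handed in; nothing more can be done
None
```

The stop is slid into line, the pin is fully home with its head on the lug, and the lever is swung to its end stop at about 1.44 rad by my estimate; I handed the job in at about 28 s, but the interface returned no verdict.

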